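# Close a sprung test fixture over its hidden locating pin

## Robot

A 6-joint arm with a two-finger parallel gripper is mounted at the origin on a cart in front of the work surface, level with it; the furniture and walls round the work are solid. World frame = base frame: x ahead of the robot, y to its left, z up, the work surface at z = 0. Lengths are in m, angles in rad, forces in N, time in s.
With the tool pointing down it reaches from about 0.275 to 0.85 m from the base axis. Payload 5.2 kg.
Tool frame: the origin (TCP) lies midway between the tips of the shut fingers; the grasp point (between the pads) lies 19 mm behind it (ctrl.tcp_to_grasp is the distance from the TCP to the grasp point, in m); z points along the fingers, y is the line along which they close (so a half turn about z gives the same grasp; the last joint's range is limited). The gripper opens to 85 mm and grips with 20 to 120 N. Pads are 22 mm wide; open, the fingers measure 114 mm over their backs; the gripper's body (76 mm by 85 mm) begins 54 mm behind the grasp point. The pads swing forward as they close: fully open they stand 13 mm farther back than shut.
Start: joints at [1.103, 0.259, 1.535, -0, 1.348, -0.203], TCP at [0.144, 0.531, 0.231] pointing down, gripper open.
Joint ranges: [-3.14, 3.14], [-0.91, 2.08], [0.19, 2.58], [-1.22, 4.36], [0.22, 2.71], [-3.12, 3.12]. Speed limits (rad/s): [2.57, 2.57, 3.14, 3.14, 3.14, 3.14].

## Interface

Orientations are given as a 3x3 rotation matrix whose columns are the frame's x, y, z axes.
In Python, from rig import ctrl, cams gives the robot as it stands.
- The arm moves only by the tool servo_tool, never from a script. Its arguments are lists of equal length, an entry for each row: "delta_pos": the shift along the tool's x, y, z in m, a list of three; "dr": the turn, a rotation vector about the tool's x, y, z in rad, a list of three. In form: {"delta_pos": [[dx, dy, dz], ...], "dr": [[rx, ry, rz], ...]}. A call has 1 to 20 rows; each row shifts and turns the commanded pose from where the row before left it, along the tool's axes as they then stand; what a row does not reach is not made up. A row lasts 1/8 s, in which the tool goes at most 62.5 mm and 10.7 degrees, less where a joint would pass 70% of its speed; a pose out of reach is approached as far as the arm can. A call with a gripper value outside its range is refused whole. "grip" is the closure, from 0 (fully open) to 1 (shut), set as the call begins (left out, the last holds). The fingers move at their own pace and stop on an object; the grip force is fixed at half the most. Time passes only in rows, so rows that do not move let the fingers close. It gives the time, the measured TCP pose, the force, the opening and the grip force at its end, in the units of the state.
- ctrl.state(): the state, without advancing time (a new reading comes with each control period).
- cams.camera(name): name is "scene" or "top" or "wrist"; returns a dict with "image" (420x560x3 uint8, red, green, blue), "mtx" (3x3 intrinsics, pixels), "extrinsics" (4x4, takes a point from world to camera coordinates); the wrist camera has in their place "hand_eye" (4x4, takes a point from camera to tool coordinates, whose origin is the TCP and whose axes are the flange's). Camera axes: x right, y down, z forward; pixel columns grow to the right and rows downward; lengths in m; the calibration is good to about 2 mm. The wrist camera is an equidistant fisheye: a pixel r from the principal point sees the ray r / f radians off the axis. A picture is of the moment at which its call begins: read the wrist's pose just before it. There is no depth.
- ctrl.close_job(): hands the job in; it is judged then, once.
The state is a dict: "time_s": time; "joint_positions": joint angles; "joint_vel": joint speeds; "tau": joint torques, N m; "eef_pos": TCP position; "tool_rot": TCP orientation; "ft_force": force on the tool from outside, world axes, zero at the start; "moment": the same for the moment, N m; "grip_width": finger opening in m; "gripper_force": force on a finger pad.
Only numpy, scipy, OpenCV 4.12 (cv2) and the standard library are available. Lean on these libraries where they do the work, as an engineer would, in place of code of your own. Each camera call takes 0.05 s, during which the arm holds its last target. There are 200 camera calls.

## Task

Lift the lid of the test fixture open until it rests back on its stop. Then take the pressure plate by its bar grip, feel for the fixture's locating pin with the bore in the plate's underside until the plate drops onto the pin and lies flat on the sprung platform, and press it fully down against the springs. Finish while still gripping the bar and holding the plate pressed down; leave the small jars and the heatsink alone.

Things in the scene. Friction and masses are not known exactly. Their poses are not given: they have to be found in the camera images.
- fixture: The test fixture, fixed to the bench: a grey open tray 166 (x) x 126 (y) x 50 mm high, 5 mm walls, under a hinged plain metal lid. Origin: centre of its underside, on the bench; x runs from the lid knob's wall to the hinge wall (the hinge lies to the left, seen from the robot), z up. Inside lies a sprung metal platform, and through its slot stands a fixed steel locating pin (see bed).
- lid_handle (a point): Grip point of the small black knob on top of the lid, near the lid's front edge (far from the hinge). Its position and axes turn with the lid. The knob sticks out square from the lid, its grip point 35 mm out; pinched along the hinge line it pivots between the fingers as the lid swings.
- lid_hinge (a point): Midpoint of the lid's hinge line, on the top edge of the far (+x) wall of the tray; the hinge line runs along the fixture's y.
- lid (a joint): Lid angle in rad: 0 shut, growing as it opens, 1.9 resting on its stop, leaning back beyond upright. Below 1.57 it falls shut when let go, beyond that it falls open onto its stop.
- bed (a point): Centre of the platform's top face at rest, 35 mm above the bench; fixed to the fixture, same axes. The upright pin, 10 mm thick, nose tapered to 4 mm, tip 8 mm above this level, stands on the tray's centre line (y = 0), anywhere from 15 mm in front of to 15 mm behind this point (adjustable, rigid). It is not listed: see it with the lid open, or feel for it.
- platform (a joint): How far the sprung platform (124 x 88 mm) is pressed straight down, in m: 0 at rest, 0.004 on its hard stop. Its springs push up with 4 N at the start and 8 N at the stop.
- cover: The loose pressure plate, flat on the blue mat (3 mm thick): plain metal, 96 (x) x 70 (y) x 18 mm, 0.13 to 0.25 kg, with a black bar grip 24 (x) x 44 (y) mm centred on top, 18 to 62 mm above the underside. In the middle of the underside a blind bore, 14 mm wide, 14 mm deep, 2 mm chamfer, unseen from above. Origin: centre of the underside, at the bore's mouth; z up. Either way round fits.
- cover_grip (a point): Point in the bar grip of the plate, on its centre line, 46 mm above the plate's underside; the bar is 24 mm wide along the plate's x and 44 mm long along its y.
- wick_jar: Bystander: a small round jar, 43 mm wide and 51 mm high. Origin: centre of its underside.
- heatsink_a: Bystander: a little finned heatsink, 18 x 24 x 20 mm. Origin: centre of its underside.
- paste_jar: Bystander: a white round jar, 48 mm wide and 50 mm high. Origin: centre of its underside.
Not all that is in view belongs to the job. There is more than one size of the fixture; the job needs the larger.

How it is judged:
On the way, in this order (a step that is already met when the one before it is completed fails the run):
1. the lid is open on its stop (value of joint lid above 1.8 rad), for 0.2 s.
2. the plate has dropped over the pin and lies flat on the platform (z of cover in the frame of fixture below 0.0375 m and horizontal distance between cover and bed below 0.022 m and angle between cover's own z axis and vertical below 0.07 rad), for 0.1 s.
At the end, for the whole second after the job is handed in: Lid open on its stop (over 1.8 rad); plate on the pin, within 22 mm of the platform centre, level to 0.06 rad, along the tray to 0.3 rad, its underside under 33.5 mm above the bench and the platform pressed over 3 of its 4 mm; fingers still on the plate, at rest (value of joint lid above 1.8 rad and value of joint platform above 0.003 m and z of cover in the frame of fixture below 0.0335 m and horizontal distance between cover and bed below 0.022 m and angle between cover's own z axis and vertical below 0.06 rad and angle between the x axis of cover and the x axis of fixture, either way round below 0.3 rad and contact force between the fingers and cover above 3 N and linear speed of cover below 0.02 m/s); the arm keeps its last pose, push and grip.
It fails at once if a bystander is knocked away or over (distance of any of wick_jar, heatsink_a, paste_jar from where it was at the start of the episode above 0.03 m or angle between any of wick_jar, paste_jar's own z axis and vertical above 0.5 rad).
It also fails if it takes over 67 s, if anything falls off the work surface, if the arm or the gripper's body presses on something with over 40 N, if the wrist force passes 120 N, or if a joint passes its speed limit or range.

## Working session

There is one attempt and no reset: what is moved stays moved. The work goes in short steps, Python scripts to look and compute and a tool call to move; the robot and the scene stay as the last step left them, time stands still between calls to the robot, and variables do not carry over. Pictures are saved under pics/ and viewed, at most 10 in all, crops included, and the job is handed in when it is done.

Besides the shell and the picture viewer there is one more tool, called as a command line: name --argument value ..., lists and objects as JSON in quotes. servo_tool: Moves the arm, as the interface text tells. Its arguments: {"type":"object","properties":{"delta_pos":{"type":"array","items":{"type":"array","items":{"type":"number"}}},"dr":{"type":"array","items":{"type":"array","items":{"type":"number"}}},"grip":{"type":"number"}},"required":["delta_pos","dr"]}

```bash
ls; mkdir -p pics
cat > h.py <<'E'
import numpy as np, cv2
from rig import ctrl, cams
np.set_printoptions(precision=4,suppress=True)
def shot(n,f=None):
    c=cams.camera(n)
    if f: cv2.imwrite('pics/'+f,c['image'][:,:,::-1])
    return c
def ray(c,uv):
    K=np.array(c['mtx']);E=np.array(c['extrinsics']);R=E[:3,:3];o=-R.T@E[:3,3]
    d=R.T@np.linalg.solve(K,np.array([uv[0],uv[1],1.0]));return o,d
def onz(c,uv,z):
    o,d=ray(c,uv);return o+d*(z-o[2])/d[2]
def proj(c,p):
    E=np.array(c['extrinsics']);q=np.array(c['mtx'])@(E[:3,:3]@np.array(p)+E[:3,3]);return q[:2]/q[2]
def wray(c,uv,s):
    K=np.array(c['mtx']);H=np.array(c['hand_eye']);a=(uv[0]-K[0,2])/K[0,0];b=(uv[1]-K[1,2])/K[1,1]
    r=np.hypot(a,b);d=np.array([a/r*np.sin(r),b/r*np.sin(r),np.cos(r)]) if r>0 else np.array([0,0,1.])
    R=np.array(s['tool_rot']);return np.array(s['eef_pos'])+R@H[:3,3],R@H[:3,:3]@d
def wonz(c,uv,z,s):
    o,d=wray(c,uv,s);return o+d*(z-o[2])/d[2]
E
python3 - <<'E'
from h import *
s=ctrl.state();print(s)
a=shot('scene','s0.png');b=shot('top','t0.png')
for c in(a,b):print(c['mtx'],c['extrinsics'])
im=np.vstack([a['image'],b['image']])
E
```

```text
pics
{'time_s': 0.0, 'joint_positions': array([ 1.1032,  0.2594,  1.5361,  0.    ,  1.348 , -0.2028]), 'joint_vel': array([-0.001 ,  0.0027,  0.0006, -0.0012,  0.0004, -0.0004]), 'tau': array([ -0.0013, -44.6041, -29.0566,  -0.0003,   0.012 ,  -0.0001]), 'eef_pos': array([0.1436, 0.5304, 0.2305]), 'tool_rot': array([[-0.9652,  0.2617, -0.0009],
       [ 0.2617,  0.9652, -0.0017],
       [ 0.0004, -0.0018, -1.    ]]), 'ft_force': array([-0.0893,  0.3696, -0.7817]), 'moment': array([-0.0419,  0.0052, -0.008 ]), 'gripper_force': 0.0, 'grip_width': 0.0851908170304084}
[[389.6067   0.     276.4284]
 [  0.     389.6067 213.1859]
 [  0.       0.       1.    ]] [[ 0.5114 -0.8593 -0.006  -0.2406]
 [-0.5729 -0.3357 -0.7477  0.3712]
 [ 0.6405  0.3859 -0.664   0.7976]
 [ 0.      0.      0.      1.    ]]
[[421.1014   0.     278.6965]
 [  0.     421.1014 208.5265]
 [  0.       0.       1.    ]] [[-0.0073 -1.     -0.0009  0.0153]
 [-0.997   0.0073 -0.0772  0.5245]
 [ 0.0772  0.0004 -0.997   1.2671]
 [ 0.      0.      0.      1.    ]]
```

View pics/s0.png

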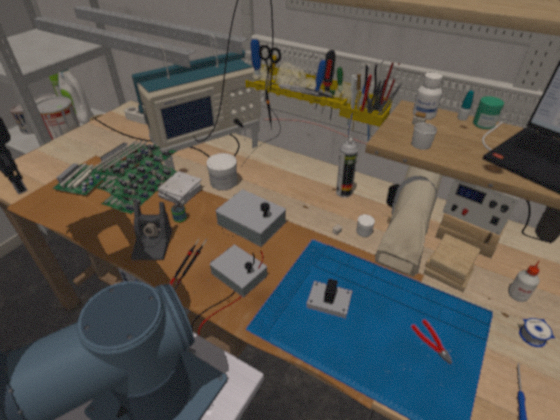

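View pics/t0.png

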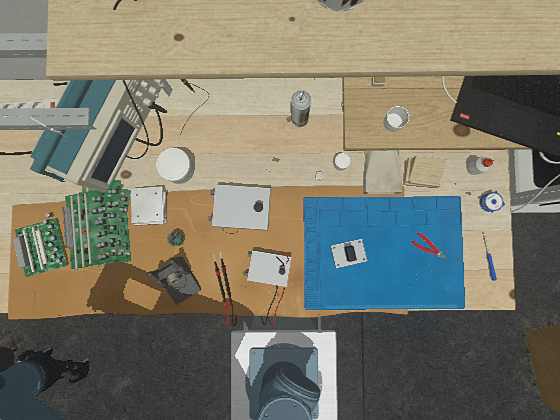

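Candidates: fixture, larger at top px (240,205) versus smaller at (270,267). Plate, the one with the black bar at (349,252) on the mat; the white box at (148,205) has no bar. I choose the larger fixture and the plate on the mat, and measure both with one crop.

Run:
```python
from h import *
b=shot('top');a=shot('scene');im=b['image']
hsv=cv2.cvtColor(im,cv2.COLOR_RGB2HSV)
def rect(x0,y0,x1,y1,mask):
    m=np.zeros(mask.shape,np.uint8);m[y0:y1,x0:x1]=mask[y0:y1,x0:x1]
    cs,_=cv2.findContours(m,0,2);c=max(cs,key=cv2.contourArea);return c,cv2.minAreaRect(c)
lid=((hsv[...,1]<45)&(hsv[...,2]>120)).astype(np.uint8)
for nm,box,z in(('lid',(190,170,290,240),.053),('small',(230,235,310,300),.04),('plate',(320,225,380,280),.021)):
    c,r=rect(*box,lid);P=np.array([onz(b,p,z)[:2] for p in cv2.boxPoints(r)])
    print(nm,r,P.mean(0),[np.linalg.norm(P[i]-P[i-1]) for i in range(4)]);print(P)
dark=(im.max(2)<70).astype(np.uint8)
for nm,box,z in(('knob',(245,190,275,220),.085),('bar',(335,235,365,270),.065)):
    c,r=rect(*box,dark);print(nm,r,onz(b,r[0],z),[onz(b,p,z)[:2] for p in cv2.boxPoints(r)])
im2=im[165:305,180:400,::-1];im2=cv2.resize(im2,None,fx=3.6,fy=3.6,interpolation=cv2.INTER_CUBIC)
cv2.imwrite('pics/c0.png',im2)
```

```text
lid ((240.92056274414062, 206.66502380371094), (56.30110549926758, 42.106788635253906), 3.9004933834075928) [0.5287 0.1241] [np.float64(0.16725976297624734), np.float64(0.12592358727240374), np.float64(0.16855775190501648), np.float64(0.12580983022096026)]
[[0.4722 0.2118]
 [0.5979 0.2038]
 [0.5851 0.0357]
 [0.4596 0.045 ]]
small ((268.7972717285156, 268.2162170410156), (40.113346099853516, 30.413808822631836), 9.462323188781738) [0.3452 0.0423] [np.float64(0.11912953778296545), np.float64(0.08989858864890944), np.float64(0.11978030141006134), np.float64(0.08978368327339181)]
[[ 0.311   0.1087]
 [ 0.3996  0.0936]
 [ 0.3792 -0.0244]
 [ 0.2908 -0.0087]]
plate ((348.28369140625, 252.8960418701172), (22.860715866088867, 31.330425262451172), 77.00537872314453) [ 0.3882 -0.1984] [np.float64(0.06870588228399366), np.float64(0.09536291246617265), np.float64(0.06879333380452271), np.float64(0.09497427259714948)]
[[ 0.4115 -0.1447]
 [ 0.4322 -0.2378]
 [ 0.3648 -0.2519]
 [ 0.3444 -0.1591]]
knob ((258.0, 207.0), (8.0, 8.0), 90.0) [0.5245 0.0716 0.085 ] [array([0.5362, 0.0831]), array([0.5361, 0.0599]), array([0.5128, 0.06  ]), array([0.5129, 0.0832])]
bar ((350.05291748046875, 252.98822021484375), (14.9682035446167, 9.00261402130127), 77.47119140625) [ 0.3891 -0.1964  0.065 ] [array([ 0.4077, -0.1791]), array([ 0.4132, -0.205 ]), array([ 0.3706, -0.2136]), array([ 0.3651, -0.1878])]
```

View pics/c0.png

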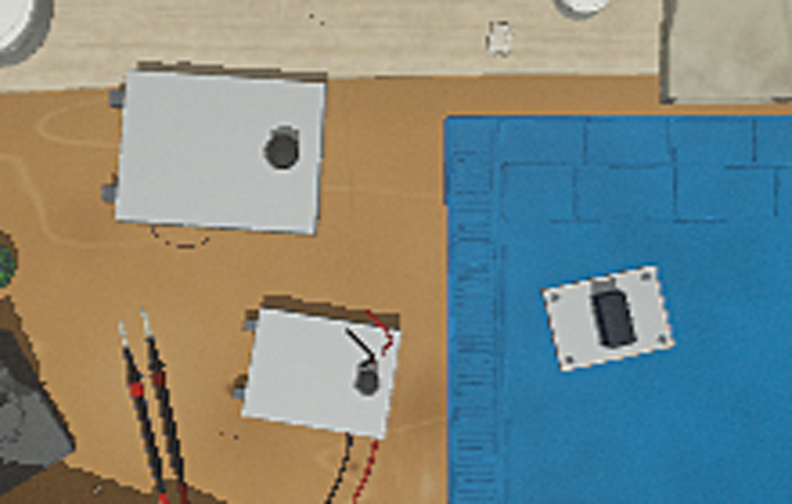

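The crop shows the larger lid with its knob at crop px (282,150) and hinges on the left; the sizes fit (168x126 and 95x69 mm). The plate has its black bar at (613,318). I move above the knob.

servo_tool --delta_pos '[[-0.0408,-0.0286,0],[-0.0408,-0.0286,0],[-0.0408,-0.0286,0],[-0.0408,-0.0286,0],[-0.0408,-0.0286,0],[-0.0408,-0.0286,0],[-0.0408,-0.0286,0],[-0.0408,-0.0286,0],[-0.0408,-0.0286,0],[-0.0408,-0.0286,0],[-0.0408,-0.0286,0],[-0.0408,-0.0286,0],[0,0,0],[0,0,0],[0,0,0],[0,0,0],[0,0,0],[0,0,0],[0,0,0],[0,0,0]]' --dr '[[0,0,0],[0,0,0],[0,0,0],[0,0,0],[0,0,0],[0,0,0],[0,0,0],[0,0,0],[0,0,0],[0,0,0],[0,0,0],[0,0,0],[0,0,0.1726],[0,0,0.1726],[0,0,0.1726],[0,0,0.1726],[0,0,0.1726],[0,0,0.1726],[0,0,0.1726],[0,0,0.1726]]' --grip 0

```text
time_s: 2.7
eef_pos: [0.5265, 0.0715, 0.2311]
tool_rot: [[0.08, 0.997, -0.001], [0.997, -0.08, 0.0], [-0.0, -0.001, -1.0]]
ft_force: [0.8, -0.3, 1.0]
grip_width: 0.0854
gripper_force: 0.0
```

Run:
```python
from h import *
s=ctrl.state();print(s['time_s'],s['eef_pos'],s['tool_rot'],s['joint_positions'],s['ft_force'])
c=shot('wrist','w1.png');print(c['mtx'],c['hand_eye'])
K=np.array(c['mtx']);H=np.array(c['hand_eye']);R=np.array(s['tool_rot'])
for p in([.5245,.0716,.09],[.4722,.2118,.053],[.5979,.2038,.053],[.5851,.0357,.053],[.4596,.045,.053]):
    q=np.linalg.inv(H)@np.r_[R.T@(np.array(p)-s['eef_pos']),1];q=q[:3];r=np.arctan2(np.hypot(*q[:2]),q[2]);print(p,K[:2,2]+K[0,0]*r*q[:2]/np.hypot(*q[:2]))
```

```text
2.7 [0.5265 0.0715 0.2311] [[ 0.0804  0.9968 -0.0005]
 [ 0.9968 -0.0804  0.    ]
 [-0.     -0.0005 -1.    ]] [-0.0752  0.2255  1.5793 -0.      1.3374  0.0054] [ 0.7771 -0.2954  0.9525]
[[325.1923   0.     281.5211]
 [  0.     325.1923 211.8487]
 [  0.       0.       1.    ]] [[-0.0005 -0.954  -0.2997  0.0754]
 [ 1.     -0.0007  0.0003 -0.0007]
 [-0.0005 -0.2997  0.954  -0.1439]
 [ 0.      0.      0.      1.    ]]
[0.5245, 0.0716, 0.09] [280.0491 196.9535]
[0.4722, 0.2118, 0.053] [215.423   54.9358]
[0.5979, 0.2038, 0.053] [343.935   52.5832]
[0.5851, 0.0357, 0.053] [340.3083 216.4668]
[0.4596, 0.045, 0.053] [221.0263 217.266 ]
```

View pics/w1.png

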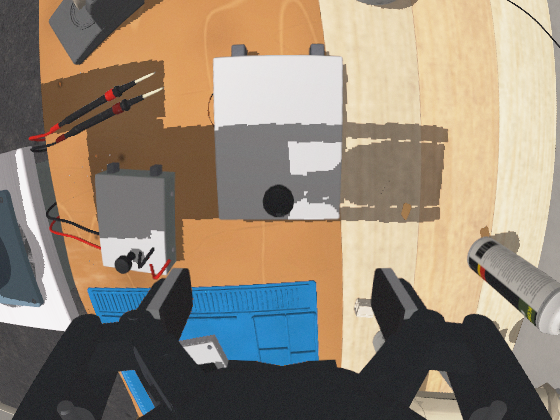

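The wrist view shows the knob as a black disc at (278,201), and the lid spanning (214–343, 55–219) with its hinges at the top. I triangulate the knob.

Run:
```python
from h import *
s=ctrl.state();c=shot('wrist');im=c['image'];b=shot('scene')
m=(im.max(2)<60).astype(np.uint8);m[:175]=0;m[230:]=0;m[:,:250]=0;m[:,310:]=0
cs,_=cv2.findContours(m,0,2);k=max(cs,key=cv2.contourArea);(u,v),r=cv2.minEnclosingCircle(k);print('wrist knob',u,v,r)
m2=(b['image'].max(2)<70).astype(np.uint8)
n,l,st,ce=cv2.connectedComponentsWithStats(m2);print([ (st[i],ce[i]) for i in range(1,n) if abs(ce[i][0]-265)<20 and abs(ce[i][1]-209)<20])
for z in(.08,.09,.1):print(z,wonz(c,(u,v),z,s))
t=cams.camera('top')
for z in(.08,.09,.1):print('top',z,onz(t,(258.3,206.5),z))
# lid edges at wrist
for uv in((214,58),(343,56),(339,220),(220,219)):print(uv,wonz(c,uv,.053,s))
```

```text
wrist knob 277.5 200.5 15.890348434448242
[(array([261, 203,  10,  18, 127], dtype=int32), array([265.0709, 210.1654])), (array([248, 210,   1,   1,   1], dtype=int32), array([248., 210.])), (array([251, 218,   1,   1,   1], dtype=int32), array([251., 218.])), (array([256, 219,   1,   1,   1], dtype=int32), array([256., 219.])), (array([257, 222,   1,   1,   1], dtype=int32), array([257., 222.]))]
0.08 [0.5215 0.0658 0.08  ]
0.09 [0.5219 0.0685 0.09  ]
0.1 [0.5223 0.0713 0.1   ]
top 0.08 [0.5263 0.0709 0.08  ]
top 0.09 [0.5255 0.0704 0.09  ]
top 0.1 [0.5247 0.07   0.1   ]
(214, 58) [0.4715 0.2093 0.053 ]
(343, 56) [0.5975 0.1999 0.053 ]
(339, 220) [0.5833 0.0315 0.053 ]
(220, 219) [0.458  0.0437 0.053 ]
```

servo_tool --delta_pos '[[-0.0015,-0.003,0.03],[0,0,0.03],[0,0,0.03],[0,0,0.03],[0,0,0.025],[0,0,0.017],[0,0,0]]' --dr '[[0,0,0],[0,0,0],[0,0,0],[0,0,0],[0,0,0],[0,0,0],[0,0,0]]'

```text
time_s: 3.78
eef_pos: [0.5224, 0.0703, 0.068]
tool_rot: [[0.072, 0.997, -0.003], [0.997, -0.072, 0.0], [0.0, -0.003, -1.0]]
ft_force: [0.3, 0.2, 0.6]
grip_width: 0.0852
gripper_force: 0.0
```

servo_tool --delta_pos '[[0,0,0],[0,0,0],[0,0,0],[0,0,0],[0,0,0],[0,0,0]]' --dr '[[0,0,0],[0,0,0],[0,0,0],[0,0,0],[0,0,0],[0,0,0]]' --grip 1

```text
time_s: 4.53
eef_pos: [0.5231, 0.0702, 0.0702]
tool_rot: [[0.074, 0.997, -0.0], [0.997, -0.074, -0.0], [-0.0, -0.0, -1.0]]
ft_force: [-4.5, 0.1, 6.6]
grip_width: 0.0256
gripper_force: 58.5
```

Run:
```python
from h import *
g0=np.array([-.1362,.039]);k=.4;n=20;T=1.8
def pose(t):
    c,s=np.cos(t),np.sin(t);g=np.array([g0[0]*c+g0[1]*s,-g0[0]*s+g0[1]*c]);p=k*t
    z=np.array([-np.sin(p),-np.cos(p)]);x=np.array([np.cos(p),-np.sin(p)]);return g+.019*z,x,z
for i in range(n):
    a,x,z=pose(T*i/n);b=pose(T*(i+1)/n)[0];print([round((b-a)@x,4),0,round((b-a)@z,4)],end=',')
    if i in(9,19):
        q=pose(T*(i+1)/n)[0];print('\n end',q[0]*.997+.206,q[1]+.05,k*T/n)
```

```text
[np.float64(0.0034), 0, np.float64(-0.0121)],[np.float64(0.004), 0, np.float64(-0.0119)],[np.float64(0.0047), 0, np.float64(-0.0116)],[np.float64(0.0053), 0, np.float64(-0.0113)],[np.float64(0.0059), 0, np.float64(-0.0109)],[np.float64(0.0064), 0, np.float64(-0.0106)],[np.float64(0.007), 0, np.float64(-0.0102)],[np.float64(0.0075), 0, np.float64(-0.0097)],[np.float64(0.0081), 0, np.float64(-0.0093)],[np.float64(0.0085), 0, np.float64(-0.0088)],
 end 0.1453756815806863 0.1631498742039384 0.036000000000000004
[np.float64(0.009), 0, np.float64(-0.0083)],[np.float64(0.0094), 0, np.float64(-0.0078)],[np.float64(0.0098), 0, np.float64(-0.0072)],[np.float64(0.0102), 0, np.float64(-0.0066)],[np.float64(0.0106), 0, np.float64(-0.006)],[np.float64(0.0109), 0, np.float64(-0.0054)],[np.float64(0.0111), 0, np.float64(-0.0048)],[np.float64(0.0114), 0, np.float64(-0.0041)],[np.float64(0.0116), 0, np.float64(-0.0035)],[np.float64(0.0118), 0, np.float64(-0.0028)],
 end 0.26222748411158814 0.15949285677890276 0.036000000000000004
```

servo_tool --delta_pos '[[0.0034,0,-0.0121],[0.004,0,-0.0119],[0.0047,0,-0.0116],[0.0053,0,-0.0113],[0.0059,0,-0.0109],[0.0064,0,-0.0106],[0.007,0,-0.0102],[0.0075,0,-0.0097],[0.0081,0,-0.0093],[0.0085,0,-0.0088]]' --dr '[[0,-0.036,0],[0,-0.036,0],[0,-0.036,0],[0,-0.036,0],[0,-0.036,0],[0,-0.036,0],[0,-0.036,0],[0,-0.036,0],[0,-0.036,0],[0,-0.036,0]]'

```text
time_s: 5.78
eef_pos: [0.5285, 0.1451, 0.1625]
tool_rot: [[0.07, 0.997, -0.028], [0.932, -0.075, -0.353], [-0.355, -0.001, -0.935]]
ft_force: [-0.1, -1.9, -3.3]
grip_width: 0.0258
gripper_force: 59.1
```

Low forces and the pose is as planned, so I continue.

servo_tool --delta_pos '[[0.009,0,-0.0083],[0.0094,0,-0.0078],[0.0098,0,-0.0072],[0.0102,0,-0.0066],[0.0106,0,-0.006],[0.0109,0,-0.0054],[0.0111,0,-0.0048],[0.0114,0,-0.0041],[0.0116,0,-0.0035],[0.0118,0,-0.0028],[0,0,0]]' --dr '[[0,-0.036,0],[0,-0.036,0],[0,-0.036,0],[0,-0.036,0],[0,-0.036,0],[0,-0.036,0],[0,-0.036,0],[0,-0.036,0],[0,-0.036,0],[0,-0.036,0],[0,0,0]]'

```text
time_s: 7.15
eef_pos: [0.5375, 0.264, 0.1577]
tool_rot: [[0.054, 0.997, -0.049], [0.749, -0.073, -0.659], [-0.66, -0.001, -0.751]]
ft_force: [-5.2, -0.9, 0.2]
grip_width: 0.0256
gripper_force: 59.4
```

Run:
```python
from h import *
s=ctrl.state();print(s['time_s'],s['joint_positions'])
a=shot('scene')['image'][:,:,::-1];w=shot('wrist')['image'][:,:,::-1]
cv2.imwrite('pics/m1.png',np.hstack([cv2.resize(a[90:330,100:420],(400,300)),cv2.resize(w,(400,300))]))
```

```text
7.15 [ 0.5814  0.726   1.1818 -0.5563  1.7029  0.7141]
```

View pics/m1.png

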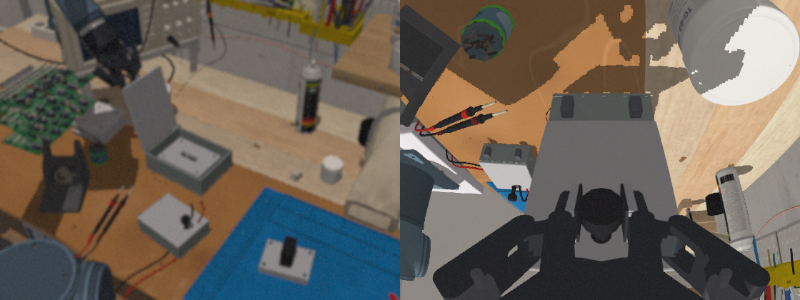

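The lid is past upright (scene half), the knob is between the pads, and the open tray shows the platform and pin. I release and back off along the tool axis.

servo_tool --delta_pos '[[0,0,0],[0,0,0],[0,0,0],[0,0,0],[0,0,0],[0,0,-0.02],[0,0,-0.03],[0,0,-0.03]]' --dr '[[0,0,0],[0,0,0],[0,0,0],[0,0,0],[0,0,0],[0,0,0],[0,0,0],[0,0,0]]' --grip 0

```text
time_s: 8.25
eef_pos: [0.5419, 0.3152, 0.2196]
tool_rot: [[0.056, 0.997, -0.05], [0.75, -0.075, -0.658], [-0.66, -0.0, -0.752]]
ft_force: [0.2, 0.3, 0.4]
grip_width: 0.0856
gripper_force: 0.0
```

servo_tool --delta_pos '[[-0.0264,0,-0.03],[-0.0264,0,-0.03],[0,0,0],[0,0,0],[0,0,0],[0,0,0],[0,0,0],[-0.041,0,0],[-0.041,0,0],[-0.041,0,0],[-0.041,0,0],[-0.041,0,0.02],[-0.041,0,0.03],[0,0,0]]' --dr '[[0,0,0],[0,0,0],[0,0.144,0],[0,0.144,0],[0,0.144,0],[0,0.144,0],[0,0.144,0],[0,0,0],[0,0,0],[0,0,0],[0,0,0],[0,0,0],[0,0,0],[0,0,0]]'

```text
time_s: 10.0
eef_pos: [0.5217, 0.067, 0.2467]
tool_rot: [[0.078, 0.997, -0.005], [0.997, -0.078, -0.0], [-0.001, -0.005, -1.0]]
ft_force: [-0.8, 0.8, -0.5]
grip_width: 0.0854
gripper_force: 0.0
```

Run:
```python
from h import *
s=ctrl.state();print(s['time_s'],s['eef_pos'],s['tool_rot'],s['joint_positions'])
import pickle
c=shot('wrist');pickle.dump((s,c),open('w2.pkl','wb'))
w=c['image'][:,:,::-1]
cv2.imwrite('pics/w2.png',cv2.resize(w[20:270,150:420],None,fx=2.2,fy=2.2,interpolation=cv2.INTER_CUBIC))
```

```text
10.0 [0.5217 0.067  0.2467] [[ 0.0785  0.9969 -0.005 ]
 [ 0.9969 -0.0785 -0.0005]
 [-0.0009 -0.0049 -1.    ]] [-0.0838  0.2084  1.5624 -0.0009  1.3756 -0.0051]
```

View pics/w2.png

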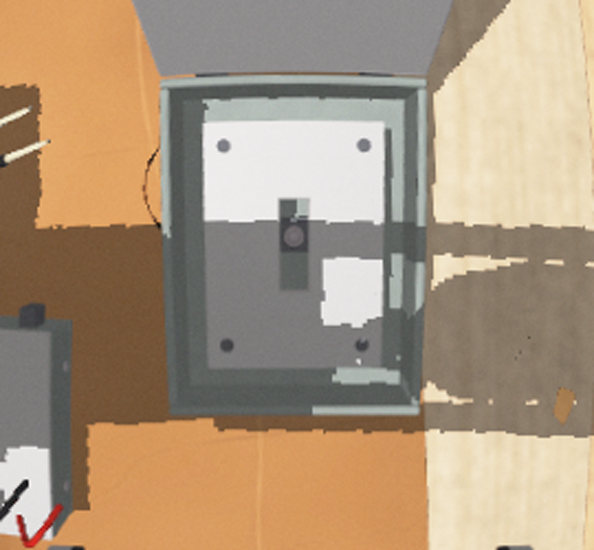

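The view shows the open tray, the pin at crop px (293,236) in the slot (279–308, 198–290), and platform holes at (223,145), (363,145), (361,345) and (227,345).

Run:
```python
from h import *
import pickle
s,c=pickle.load(open('w2.pkl','rb'))
f=lambda u,v:(150+u/2.2,20+v/2.2)
print('pin',wonz(c,f(293,236),.043,s))
print('slot',[wonz(c,f(*p),.035,s) for p in((293.5,198),(294,290))])
P=np.array([wonz(c,f(*p),.035,s) for p in((223,145),(363,145),(361,345),(227,345))]);print('holes',P,P.mean(0))
P=np.array([wonz(c,f(*p),.035,s) for p in((203,121),(385,121),(385,369),(207,369))]);print('plat',P,P.mean(0))
P=np.array([wonz(c,f(*p),.05,s) for p in((160,82),(427,80),(419,413),(171,414))]);print('rim',P,P.mean(0),np.linalg.norm(P-np.roll(P,1,0),axis=1))
```

```text
pin [0.5266 0.1266 0.043 ]
slot [array([0.5283, 0.1451, 0.035 ]), array([0.525 , 0.0993, 0.035 ])]
holes [[0.4962 0.1745 0.035 ]
 [0.5643 0.1692 0.035 ]
 [0.5567 0.0688 0.035 ]
 [0.489  0.0741 0.035 ]] [0.5265 0.1216 0.035 ]
plat [[0.4874 0.1876 0.035 ]
 [0.576  0.1807 0.035 ]
 [0.5684 0.0554 0.035 ]
 [0.4774 0.0624 0.035 ]] [0.5273 0.1215 0.035 ]
rim [[0.4703 0.2073 0.05  ]
 [0.5956 0.1985 0.05  ]
 [0.583  0.0351 0.05  ]
 [0.4588 0.0443 0.05  ]] [0.5269 0.1213 0.05  ] [0.1634 0.1256 0.1639 0.1246]
```

servo_tool --delta_pos '[[-0.0343,-0.014,0],[-0.0343,-0.014,0],[-0.0343,-0.014,0],[-0.0343,-0.014,0],[-0.0343,-0.014,0],[-0.0343,-0.014,0],[-0.0343,-0.014,0],[-0.0343,-0.014,0],[0,0,0.01],[0,0,0.01],[0,0,0.01],[0,0,0.01],[0,0,0.01],[0,0,0],[0,0,0],[0,0,0],[0,0,0]]' --dr '[[0,0,0],[0,0,0],[0,0,0],[0,0,0],[0,0,0],[0,0,0],[0,0,0],[0,0,0],[0,0,0.1593],[0,0,0.1593],[0,0,0.1593],[0,0,0.1593],[0,0,0.1593],[0,0,0.1593],[0,0,0.1593],[0,0,0.1593],[0,0,0]]'

```text
time_s: 12.18
eef_pos: [0.3924, -0.1955, 0.1999]
tool_rot: [[0.975, 0.223, 0.002], [0.223, -0.975, -0.001], [0.001, 0.002, -1.0]]
ft_force: [-0.4, 0.4, 0.9]
grip_width: 0.0857
gripper_force: 0.0
```

Run:
```python
from h import *
s=ctrl.state();print(s['time_s'],s['eef_pos'],s['tool_rot'],s['joint_positions'])
c=shot('wrist');im=c['image'];cv2.imwrite('pics/w3.png',im[:,:,::-1])
hsv=cv2.cvtColor(im,cv2.COLOR_RGB2HSV)
blue=cv2.inRange(hsv,(95,100,40),(125,255,255))
nb=255-blue
H,W=nb.shape
n,l,st,ce=cv2.connectedComponentsWithStats(nb)
for i in range(1,n):
    if st[i][4]>300:print(st[i],ce[i])
```

```text
12.175 [ 0.3924 -0.1955  0.1999] [[ 0.9749  0.2226  0.0017]
 [ 0.2226 -0.9749 -0.0012]
 [ 0.0014  0.0015 -1.    ]] [-0.718   0.0801  1.8345  0.0002  1.2249  0.6283]
[     0      0    560    420 139381] [236.8981 229.7805]
[ 238  159   96   71 6462] [284.9618 193.7674]
[ 450  185   49   72 1148] [477.6777 221.4338]
```

View pics/w3.png

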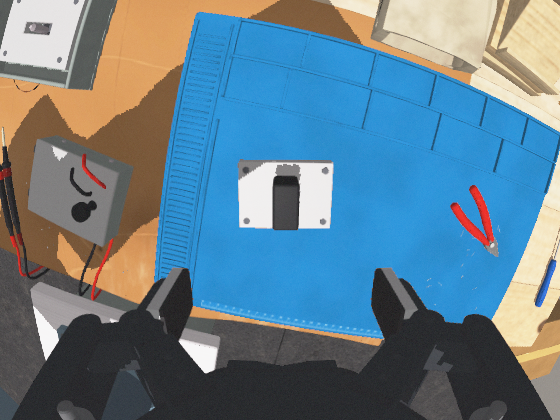

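The plate is square to the tool: edges at 239–333 × 160–229, screws at (246,169), (322,170), (323,222), (246,222), and the bar top centred near column 286.

Run:
```python
from h import *
s=ctrl.state();c=cams.camera('wrist');R=np.array(s['tool_rot'])
P=np.array([wonz(c,p,.021,s) for p in((246,169),(322,170),(323,222),(246,222))]);m=P.mean(0);print(P,m)
print('tool-frame offset of plate',R.T@(m-s['eef_pos']))
for p in((274,190),(298,190)):print('bar',R.T@(wonz(c,p,.065,s)-s['eef_pos']))
```

```text
[[ 0.4038 -0.1574  0.021 ]
 [ 0.42   -0.2324  0.021 ]
 [ 0.3665 -0.2476  0.021 ]
 [ 0.3484 -0.1684  0.021 ]] [ 0.3847 -0.2014  0.021 ]
tool-frame offset of plate [-0.0089  0.0038  0.1788]
bar [ 0.0084 -0.0056  0.1348]
bar [0.0084 0.0155 0.1348]
```

servo_tool --delta_pos '[[-0.007,0.003,0.03],[0,0,0.03],[0,0,0.03],[0,0,0.03],[0,0,0.03],[0,0,0.02],[0,0,0]]' --dr '[[0,0,0],[0,0,0],[0,0,0],[0,0,0],[0,0,0],[0,0,0],[0,0,0]]'

```text
time_s: 13.15
eef_pos: [0.3845, -0.1995, 0.028]
tool_rot: [[0.975, 0.222, -0.002], [0.222, -0.975, 0.002], [-0.002, -0.003, -1.0]]
ft_force: [-0.1, 0.2, -0.1]
grip_width: 0.0854
gripper_force: 0.0
```

servo_tool --delta_pos '[[0,0,0],[0,0,0],[0,0,0],[0,0,0],[0,0,0],[0,0,0]]' --dr '[[0,0,0],[0,0,0],[0,0,0],[0,0,0],[0,0,0],[0,0,0]]' --grip 1

```text
time_s: 13.9
eef_pos: [0.3856, -0.2008, 0.0297]
tool_rot: [[0.976, 0.22, 0.001], [0.22, -0.976, -0.001], [0.001, 0.001, -1.0]]
ft_force: [-0.3, 0.5, 5.9]
grip_width: 0.0235
gripper_force: 59.6
```

Run:
```python
from h import *
s=ctrl.state();c=cams.camera('wrist');R=np.array(s['tool_rot']);print(s['eef_pos'],R)
im=c['image']
cv2.imwrite('pics/w4.png',cv2.resize(im[100:340,150:420,::-1],None,fx=2.2,fy=2.2,interpolation=cv2.INTER_CUBIC))
```

```text
[ 0.3856 -0.2008  0.0297] [[ 0.9755  0.2199  0.0012]
 [ 0.2199 -0.9755 -0.0011]
 [ 0.0009  0.0013 -1.    ]]
```

View pics/w4.png

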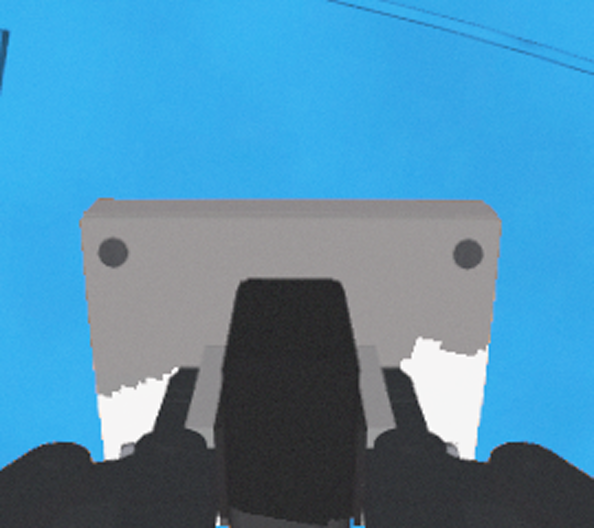

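Run:
```python
from h import *
s=ctrl.state();c=cams.camera('wrist');R=np.array(s['tool_rot'])
f=lambda u,v:(150+u/2.2,100+v/2.2)
for n,p,z in(('edge',(290,217),.021),('botedge',(290,201),.003),('barfar',(290,280),.065),('s1',(112,253),.021),('s2',(468,254),.021)):print(n,R.T@(wonz(c,f(*p),z,s)-s['eef_pos']))
```

```text
edge [0.0345 0.0012 0.0087]
botedge [0.0337 0.0012 0.0267]
barfar [ 0.0358  0.0012 -0.0353]
s1 [ 0.0261 -0.0396  0.0086]
s2 [0.0258 0.042  0.0088]
```

The grip is centred: the plate edge is 34.5 mm from the TCP and the screws are level. I lift and carry it over the pin.

servo_tool --delta_pos '[[0,0,-0.02],[0,0,-0.03],[0,0,-0.03],[0,0,-0.03],[0,0,-0.01],[0.021,-0.0289,0],[0.021,-0.0289,0],[0.021,-0.0289,0],[0.021,-0.0289,0],[0.021,-0.0289,0],[0.021,-0.0289,0],[0.021,-0.0289,0],[0.021,-0.0289,0],[0.021,-0.0289,0],[0.021,-0.0289,0],[0,0,0],[0,0,0],[0,0,0],[0,0,0],[0,0,0]]' --dr '[[0,0,0],[0,0,0],[0,0,0],[0,0,0],[0,0,0],[0,0,0],[0,0,0],[0,0,0],[0,0,0],[0,0,0],[0,0,0],[0,0,0],[0,0,0],[0,0,0],[0,0,0],[0,0,0.0983],[0,0,0.0983],[0,0,0.0983],[0,0,0],[0,0,0]]'

```text
time_s: 16.5
eef_pos: [0.5261, 0.1277, 0.1482]
tool_rot: [[0.997, -0.071, -0.001], [-0.071, -0.997, -0.0], [-0.001, 0.0, -1.0]]
ft_force: [-0.8, -0.0, -2.2]
grip_width: 0.0232
gripper_force: 59.5
```

servo_tool --delta_pos '[[0.001,0,0.02],[0,0,0.02],[0,0,0.02],[0,0,0.01],[0,0,0]]' --dr '[[0,0,0],[0,0,0],[0,0,0],[0,0,0],[0,0,0]]'

```text
time_s: 17.12
eef_pos: [0.527, 0.1277, 0.0783]
tool_rot: [[0.997, -0.073, -0.002], [-0.073, -0.997, -0.0], [-0.002, 0.0, -1.0]]
ft_force: [0.3, -0.1, -2.4]
grip_width: 0.0231
gripper_force: 59.5
```

servo_tool --delta_pos '[[0,0,0.003],[0,0,0.003],[0,0,0.003],[0,0,0.002],[0,0,0]]' --dr '[[0,0,0],[0,0,0],[0,0,0],[0,0,0],[0,0,0]]'

```text
time_s: 17.75
eef_pos: [0.5273, 0.1277, 0.0678]
tool_rot: [[0.997, -0.073, -0.0], [-0.073, -0.997, -0.0], [-0.0, 0.0, -1.0]]
ft_force: [0.5, 0.0, -2.2]
grip_width: 0.0231
gripper_force: 59.5
```

No contact below pin-tip height, so the nose is in the bore. I go on down.

servo_tool --delta_pos '[[0,0,0.002],[0,0,0.002],[0,0,0.001],[0,0,0]]' --dr '[[0,0,0],[0,0,0],[0,0,0],[0,0,0]]'

```text
time_s: 18.25
eef_pos: [0.5274, 0.1277, 0.0628]
tool_rot: [[0.997, -0.073, -0.0], [-0.073, -0.997, -0.0], [-0.0, 0.0, -1.0]]
ft_force: [0.1, 0.2, -1.9]
grip_width: 0.0238
gripper_force: 59.5
```

servo_tool --delta_pos '[[0,0,0.001],[0,0,0.001],[0,0,0.001],[0,0,0]]' --dr '[[0,0,0],[0,0,0],[0,0,0],[0,0,0]]'

```text
time_s: 18.75
eef_pos: [0.5276, 0.1277, 0.0602]
tool_rot: [[0.997, -0.073, 0.0], [-0.073, -0.997, -0.0], [0.0, -0.0, -1.0]]
ft_force: [-1.3, 0.2, 3.7]
grip_width: 0.0233
gripper_force: 60.1
```

servo_tool --delta_pos '[[0,0,0.001],[0,0,0.001],[0,0,0.001],[0,0,0]]' --dr '[[0,0,0],[0,0,0],[0,0,0],[0,0,0]]'

```text
time_s: 19.25
eef_pos: [0.5276, 0.1278, 0.0576]
tool_rot: [[0.997, -0.073, 0.0], [-0.073, -0.997, 0.0], [0.0, -0.0, -1.0]]
ft_force: [-3.5, 0.1, 9.3]
grip_width: 0.0232
gripper_force: 61.1
```

servo_tool --delta_pos '[[0,0,0.001],[0,0,0.001],[0,0,0],[0,0,0],[0,0,0],[0,0,0]]' --dr '[[0,0,0],[0,0,0],[0,0,0],[0,0,0],[0,0,0],[0,0,0]]'

```text
time_s: 20.0
eef_pos: [0.5277, 0.1278, 0.0575]
tool_rot: [[0.997, -0.073, 0.002], [-0.073, -0.997, -0.0], [0.002, 0.0, -1.0]]
ft_force: [-8.0, -0.7, 24.0]
grip_width: 0.0229
gripper_force: 63.2
```

Run:
```python
from h import *
s=ctrl.state();print(s['eef_pos'],s['tool_rot'],s['ft_force'],s['moment'])
a=shot('scene')['image'][:,:,::-1];w=shot('wrist')['image'][:,:,::-1]
cv2.imwrite('pics/m2.png',np.hstack([cv2.resize(a[90:330,130:370],(400,400)),cv2.resize(w[100:400,130:430],(400,400))]))
```

```text
[0.5277 0.1278 0.0575] [[ 0.9973 -0.073   0.0016]
 [-0.073  -0.9973 -0.0001]
 [ 0.0016  0.     -1.    ]] [-8.0474 -0.7043 24.0143] [-0.2589  1.396  -0.0831]
```

View pics/m2.png

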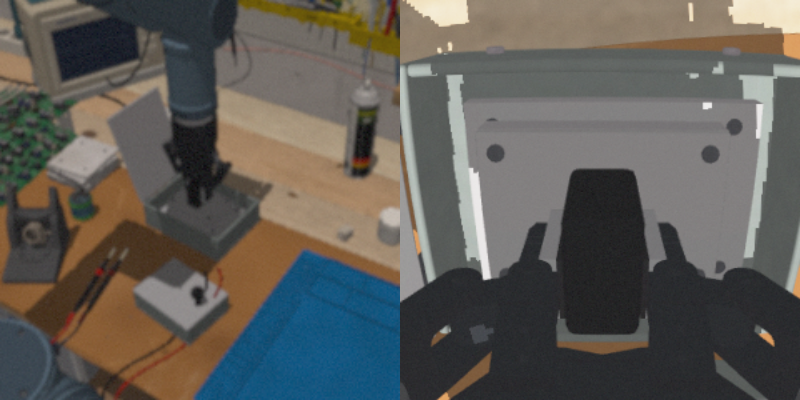

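The lid rests open, the plate lies flat in the tray on the pin, and it sits on the hard stop: its height no longer changes while the force rose to 24 N. I hand it in.

```bash
python3 -c "
from rig import ctrl
print(ctrl.close_job())"
```

```text
the job is handed in; nothing more can be done
None
```

I handed the job in at about 20 s with the lid open on its stop and the plate on the pin, pressed to the hard stop at about 24 N, with the bar still gripped; the jars and heatsink were not touched, and no verdict was returned.

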